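# Ease a herb lamp down on its ratchet winder

## Task

On the herb lamp with the yellow crank knob, lift the knob to free its pawl, let the crank turn back slowly under the lamp's weight (take a few seconds, do not let it run) to the notch painted red, and let the pawl drop fully into that notch, then let go. Leave the winder with the blue knob as it is.

Things in the scene. Friction and masses are not known exactly. Their poses are not given: they have to be found in the camera images.
- yellow_knob_center (a point): Centre of the yellow crank knob: upright, round, 24 mm diameter, 40 mm tall, spins freely on its own axis, 80 mm out from the crank axis at the end of a flat steel arm. z is up, x points outward from the crank axis. Seated, its centre is 100 mm above the table, its underside 6 mm above the arm. Pulled straight up, it lifts the pawl, a brass pin under it.
- yellow_pawl (a joint): Lift of the yellow knob and its pawl pin, m: 0 seated, stop at 0.024. From 0.012 the pin clears the ratchet teeth; lift 15 to 20 mm to be safe. A spring pulls it down with 3 to 5 N; lowered over a notch it drops in. While it is up, the lamp's weight pushes the knob onward with 2 to 4.5 N, so hold the knob until the pin is down again.
- yellow_hub (a point): Point on the vertical crank axis, level with the seated knob's centre. Frame: z up, x toward the herb trough and lamp mast (125 mm and farther). Wooden housing 210 x 210 mm around it, plate top 50 mm and teeth 62 mm above the table. Seen from above, the knob starts 132 deg counter-clockwise of x; notches every 24 deg; the red one, third after the start, has its middle at 199 deg.
- yellow_crank (a joint): Angle of the yellow-knobbed crank, rad: 0 at the start, growing as it turns back (counter-clockwise from above) and the lamp sinks 75 mm per rad. The red notch's middle is at 1.18; with the pawl down in it the load leans the crank on to the next tooth, at about 1.26. The neighbouring notches hold it at about 0.84 and 1.68.
- blue_knob_center (a point): Centre of the knob of the other, otherwise identical herb lamp, whose knob is blue (24 mm diameter, 40 mm tall). To be left alone.

How it is judged:
By the outcome, as a careful person would: the job done as asked, in the order asked, and still so for the second after the job is handed in, with the robot touching nothing.
It also fails if it takes over 38 s, if anything falls off the work surface, if the arm or the gripper's body presses on something with over 40 N, if the wrist force passes 120 N, or if a joint passes its speed limit or range.

## Robot

A 6-joint arm with a two-finger parallel gripper is mounted at the origin on the work surface. World frame = base frame: x ahead of the robot, y to its left, z up, the work surface at z = 0. Lengths are in m, angles in degrees, forces in N, time in s.
With the tool pointing down it reaches from about 0.4 to 0.825 m from the base axis. Payload 7 kg.
Tool frame: the origin (TCP) lies at the very end of the fingers, on their centre line; the grasp point (between the pads) lies 19 mm behind it (ctrl.pinch_z is the distance from the TCP to the grasp point, in m); z points along the fingers, x is the direction in which the jaws open and shut, and the axes are right-handed (so a half turn about z gives the same grasp; the last joint's range is limited). The gripper opens to 88 mm and grips with 3 to 60 N. Pads are 19 mm wide; open, the fingers measure 130 mm over their backs; the gripper's body (78 mm by 193 mm) begins 47 mm behind the grasp point.
Start: joints at [-50.013, 20.546, 0.682, 0, -70.136, -16.507], TCP at [0.269, -0.619, 0.227] pointing down, gripper open.
Joint ranges: [-176.03, 176.03], [-82.01, 121.73], [-58.28, 71.71], [-173.87, 95.51], [-174.79, -0.11], [-173.66, 173.66]. Speed limits (degrees/s): [136.94, 136.94, 172.46, 180, 180, 180].

## Interface

Orientations are given as [roll, pitch, yaw] about the fixed x, y, z axes, in that order (R = Rz(yaw) Ry(pitch) Rx(roll)).
In Python, from plant import ctrl gives the robot as it stands.
- The arm moves only by the tool carry_out, never from a script. Its argument "increments" is a list of rows, each a list of 7 numbers: the turn, a rotation vector about the world's x, y, z in degrees, then the shift along the world's x, y, z in mm, then the closure, from 0 (fully open) to 1 (shut). In form: [[ax, ay, az, dx, dy, dz, grip], ...]. A call has 1 to 20 rows; each row is the pose to reach, as a shift and turn from the pose commanded when the call began; what a row does not reach only later rows make up. A row lasts 1/8 s, in which the tool goes at most 62.5 mm and 10.7 degrees, less where a joint would pass 70% of its speed; a pose out of reach is approached as far as the arm can. A call with a gripper value outside its range is refused whole. The fingers move at their own pace and stop on an object; the grip force is fixed at half the most. Time passes only in rows, so rows that repeat a pose let the fingers close. It gives the time, the measured TCP pose, the force and the opening at its end, in the units of the state.
- ctrl.get_obs(): the state, without advancing time (a new reading comes with each control period).
- ctrl.snapshot(name): name is "scene" or "top"; returns a dict with "pixels" (480x640x3 uint8, blue, green, red), "intrinsics" (3x3 intrinsics, pixels), "rvec" (rotation vector, rad) and "tvec" (3), from world to camera coordinates, as OpenCV has them. Camera axes: x right, y down, z forward; pixel columns grow to the right and rows downward; lengths in m; the calibration is good to about 2 mm. A picture is of the moment at which its call begins. There is no depth.
- ctrl.close_job(): hands the job in, once; it reports no verdict.
Trained networks look in a picture, given as the dict that the camera call returned (one of the last four; its "shot" number tells which), for a name from the list of things; names that differ only in an ending like _2 or _b are one class to them, and where a whole thing is asked for, a point or a joint stands for the part that bears it (a point fixed in the world has none). Each returns a list of dicts, best first, with "confidence" (0 to 1); they miss things now and then, are a little off and sometimes report something else, mostly with a low value. They report only what shows in the picture. A call takes as long as a camera call.
- ctrl.search_frame(picture, label): "centre" ([x, y, z] in m, in world coordinates, good to about 4 mm: the middle of the surface that is visible of it).
- ctrl.outline_of(picture, label): "pixels" (480x640 bool, what is visible of it).
The state is a dict: "clock": time; "joint_pos": joint angles; "qvel": joint speeds; "tau": joint torques, N m; "tool_pos": TCP position; "orientation": TCP orientation; "force": force on the tool from outside, world axes, zero at the start; "moment": the same for the moment, N m; "opening": finger opening in m.
Only numpy, scipy, OpenCV 4.12 (cv2) and the standard library are available. Lean on these libraries where they do the work, as an engineer would, in place of code of your own. Each camera call takes 0.05 s, during which the arm holds its last target. There are 200 camera calls.

## Working session

There is one attempt and no reset: what is moved stays moved. The work goes in short steps, Python scripts to look and compute and a tool call to move; the robot and the scene stay as the last step left them, time stands still between calls to the robot, and variables do not carry over. Pictures are saved under pics/ and viewed, about 8 in all and at most 12, crops included, and the job is handed in when it is done.

Besides the shell and the picture viewer there is one more tool, called after "Call:" by a JSON object that holds its "method" and its "body". carry_out: Moves the arm, as the interface text tells. Its arguments: {"type":"object","properties":{"increments":{"type":"array"}},"required":["increments"]}

```bash
mkdir -p pics; cat > h.py <<'E'
from plant import ctrl
import numpy as np, cv2
def proj(s,p):
    return cv2.projectPoints(np.array(p,float).reshape(-1,1,3),s["rvec"],s["tvec"],s["intrinsics"],None)[0].reshape(-1,2)
def ray_z(s,uv,z):
    R=cv2.Rodrigues(s["rvec"])[0];c=-R.T@np.ravel(s["tvec"])
    d=R.T@np.linalg.inv(s["intrinsics"])@np.array([uv[0],uv[1],1.0])
    return c+d*(z-c[2])/d[2]
E
python3 - <<'E'
from h import *
for n in("scene","top"):
    s=ctrl.snapshot(n);cv2.imwrite(f"pics/{n}0.png",s["pixels"])
    for l in("yellow_knob_center","blue_knob_center","yellow_hub"):
        try: r=ctrl.search_frame(s,l)
        except Exception as e: r=[];print(e)
        for q in r[:3]: print(n,l,np.round(q["centre"],4),round(q["confidence"],2),proj(s,q["centre"]).round())
o=ctrl.get_obs();print({k:np.round(v,3) for k,v in o.items()})
E
```

```text
scene yellow_knob_center [ 0.4999 -0.1683  0.1064] 0.69 [[260. 194.]]
scene blue_knob_center [0.5289 0.3143 0.1075] 0.82 [[440. 311.]]
scene blue_knob_center [ 0.5019 -0.1705  0.1056] 0.39 [[259. 194.]]
scene yellow_hub [ 0.6898 -0.1718  0.0508] 0.7 [[197. 254.]]
top yellow_knob_center [ 0.4958 -0.1679  0.1195] 0.68 [[438. 257.]]
top blue_knob_center [0.519  0.2994 0.1184] 0.51 [[146. 235.]]
top yellow_hub [ 0.6505 -0.1975  0.0543] 0.56 [[447. 170.]]
{'clock': np.float64(0.4), 'joint_pos': array([-5.0013e+01,  2.0552e+01,  6.7500e-01, -5.0000e-03, -7.0136e+01,
       -1.6507e+01]), 'qvel': array([-0.044, -0.162, -0.067,  0.037, -0.085,  0.016]), 'tau': array([ 1.0000e-03, -5.8167e+01,  2.9292e+01,  6.9930e+00,  1.1000e-02,
       -0.0000e+00]), 'tool_pos': array([ 0.269, -0.619,  0.226]), 'orientation': array([ 1.79999e+02, -1.40000e-02,  1.13478e+02]), 'force': array([ 0.114, -0.019,  0.435]), 'moment': array([-0.028, -0.057, -0.043]), 'opening': np.float64(0.088)}
```

```bash
ls .
```

```text
h.py
pics
```

View pics/top0.png

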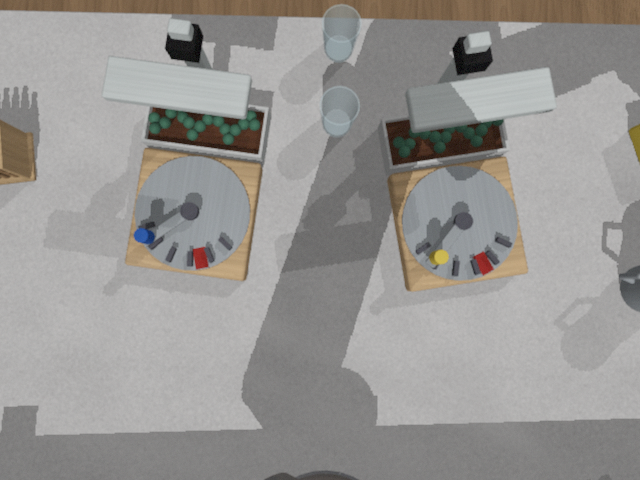

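View pics/scene0.png

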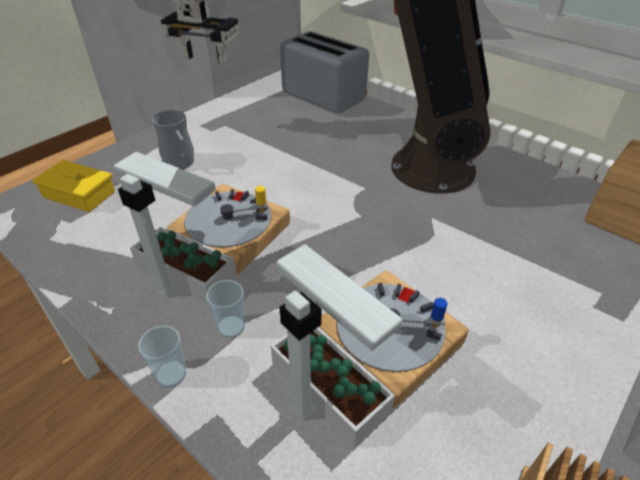

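The top view shows the yellow winder on the right, with its hub at about (463,221), knob at (441,257) and red mark at (484,264). The lamp shade overhangs the trough at about (480,98). In the scene view the knob is at (260,195) and the shade runs from (115,165) to (214,187). Next I'll work out the geometry.

```bash
python3 - <<'E'
from h import *
S={n:ctrl.snapshot(n) for n in("scene","top")}
def tri(a,b):
    P=[S[n]["intrinsics"]@np.c_[cv2.Rodrigues(S[n]["rvec"])[0],np.ravel(S[n]["tvec"])] for n in("scene","top")]
    X=cv2.triangulatePoints(P[0],P[1],np.array(a,float).reshape(2,1),np.array(b,float).reshape(2,1)).ravel();return X[:3]/X[3]
for a,b in [((195,200),(408,90)),((214,187),(411,128)),((115,165),(550,70)),((140,152),(553,105))]: print("shade",tri(a,b).round(3))
s=S["top"]
c=np.array([ray_z(s,p,.05) for p in[(390,175),(512,157),(527,272),(405,290)]])
print(c.round(3)); m=c.mean(0)
ys=[np.degrees(np.arctan2(*(c[i]-c[j])[1::-1])) for i,j in((0,3),(1,2))]
ys+=[np.degrees(np.arctan2(*(c[i]-c[j])[1::-1]))-90 for i,j in((0,1),(3,2))]
yaw=np.mean(ys);print("hub",m.round(4),"yaws",np.round(ys,1))
kn=[]
for n in S:
    r=ctrl.outline_of(S[n],"yellow_knob_center")
    for q in r[:1]:
        v,u=np.nonzero(q["pixels"]);print(n,q["confidence"],u.min(),u.max(),v.min(),v.max(),u.mean(),v.mean())
        kn.append((u.mean(),v.mean()))
if len(kn)==2: print("tri",tri(*kn).round(4))
print("z.11",ray_z(s,kn[-1],.115).round(4))
d=lambda a:m[:2]+.08*np.array([np.cos(np.radians(a+yaw)),np.sin(np.radians(a+yaw))])
print("pred knob",d(132),"red",d(199)); print(proj(s,[[*d(132),.115],[*d(199),.062],[*m[:2],.07]]).round())
print("red obs",ray_z(s,(484,264),.062))
E
```

```text
shade [ 0.717 -0.092  0.253]
shade [ 0.666 -0.099  0.249]
shade [ 0.75  -0.288  0.255]
shade [ 0.697 -0.288  0.26 ]
[[ 0.64  -0.099  0.05 ]
 [ 0.678 -0.312  0.05 ]
 [ 0.478 -0.336  0.05 ]
 [ 0.442 -0.128  0.05 ]]
hub [ 0.5593 -0.2188  0.05  ] yaws [8.1 7.  9.9 9.8]
scene 0.55 255 265 185 204 260.2568306010929 194.30601092896174
top 0.65 429 448 250 264 438.31441048034935 257.3799126637555
tri [ 0.4965 -0.1725  0.1008]
z.11 [ 0.4955 -0.1689  0.115 ]
pred knob [ 0.49745508 -0.16811333] red [ 0.48850917 -0.25596896]
[[438. 256.]
 [482. 264.]
 [462. 222.]]
red obs [ 0.48902974 -0.25886129  0.062     ]
```

Call:
{"method": "carry_out", "body": {"increments": [[0, 0, -2, 15, 30, 0, 0], [0, 0, -5, 40, 75, 0, 0], [0, 0, -8, 65, 125, 0, 0], [0, 0, -11, 90, 175, 0, 0], [0, 0, -14, 115, 225, 0, 0], [0, 0, -17, 140, 275, 0, 0], [0, 0, -20, 165, 325, 0, 0], [0, 0, -22, 190, 375, 0, 0], [0, 0, -23.5, 210, 415, -10, 0], [0, 0, -23.5, 222, 438, -35, 0], [0, 0, -23.5, 227, 447, -55, 0], [0, 0, -23.5, 227, 447, -67, 0], [0, 0, -23.5, 227, 447, -67, 0], [0, 0, -23.5, 227, 447, -67, 0]]}}

```text
clock: 2.35
tool_pos: [0.4962, -0.1727, 0.1604]
orientation: [179.9, 0.0, 89.9]
force: [0.6, -0.2, -0.3]
opening: 0.0878
```

```bash
python3 - <<'E'
from h import *
o=ctrl.get_obs();print(o["clock"],o["tool_pos"].round(4),o["orientation"].round(2),o["force"].round(2),o["joint_pos"].round(1))
im=[]
for n in("scene","top"):
    s=ctrl.snapshot(n);im.append(s)
    print(n,proj(s,[o["tool_pos"],[.4965,-.172,.12],[.559,-.221,.07]]).round(1))
    for q in ctrl.search_frame(s,"yellow_knob_center")[:1]:print(q["centre"],q["confidence"])
a=cv2.resize(im[0]["pixels"][110:270,170:330],(480,480),interpolation=2)
b=cv2.resize(im[1]["pixels"][140:300,380:540],(480,480),interpolation=2)
cv2.imwrite("pics/c1.png",cv2.resize(np.hstack([a,b]),(800,400)))
E
```

```text
2.35 [ 0.4962 -0.1727  0.1604] [1.7994e+02 2.0000e-02 8.9950e+01] [ 0.6  -0.24 -0.26] [  2.2   9.6 -23.5   0.  -56.8 -92.3]
scene [[258.4 172.5]
 [259.9 187.6]
 [227.2 208.9]]
[0.5009, -0.1682, 0.1052] 0.48
top [[447.9 255.6]
 [441.  256.6]
 [463.  221.9]]
```

View pics/c1.png

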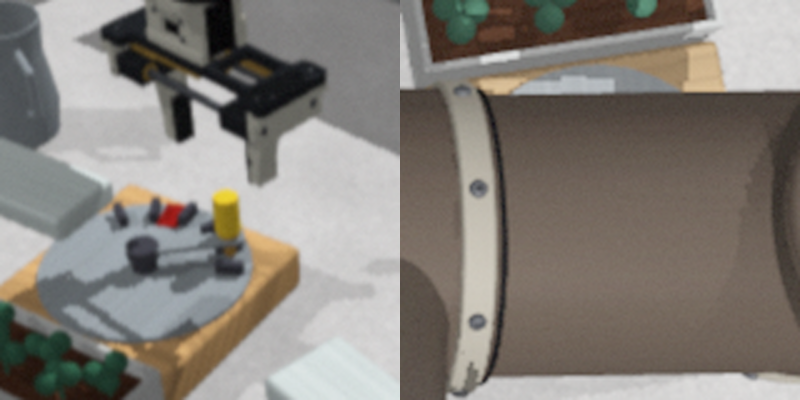

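The scene crop shows the knob top at about (261,188), where I predicted (260,188), and the fingers straddle it. The arm hides the top view. I'll descend and grip.

Call:
{"method": "carry_out", "body": {"increments": [[0, 0, 0, 0.5, 0.5, -25, 0], [0, 0, 0, 0.5, 0.5, -55, 0], [0, 0, 0, 0.5, 0.5, -72, 0], [0, 0, 0, 0.5, 0.5, -76, 0], [0, 0, 0, 0.5, 0.5, -76, 0.3], [0, 0, 0, 0.5, 0.5, -76, 0.6], [0, 0, 0, 0.5, 0.5, -76, 1], [0, 0, 0, 0.5, 0.5, -76, 1], [0, 0, 0, 0.5, 0.5, -76, 1], [0, 0, 0, 0.5, 0.5, -76, 1], [0, 0, 0, 0.5, 0.5, -76, 1], [0, 0, 0, 0.5, 0.5, -76, 1]]}}

```text
clock: 4.05
tool_pos: [0.4964, -0.1718, 0.0836]
orientation: [-180.0, 0.0, 90.0]
force: [1.1, -1.5, -0.2]
opening: 0.0236
```

Call:
{"method": "carry_out", "body": {"increments": [[0, 0, 0, 0, 0, 3, 1], [0, 0, 0, 0, 0, 6, 1], [0, 0, 0, 0, 0, 9, 1], [0, 0, 0, 0, 0, 12, 1], [0, 0, 0, 0, 0, 15, 1], [0, 0, 0, 0, 0, 17, 1], [0, 0, 0, 0, 0, 17, 1], [0, 0, 0, 0, 0, 17, 1]]}}

```text
clock: 5.05
tool_pos: [0.496, -0.172, 0.1007]
orientation: [-180.0, 0.0, 90.0]
force: [0.2, -4.5, -4.4]
opening: 0.0237
```

```bash
python3 - <<'E'
from h import *
o=ctrl.get_obs();print(o["clock"],o["tool_pos"].round(4),o["force"].round(2),o["moment"].round(2),o["opening"])
s=ctrl.snapshot("scene")
cv2.imwrite("pics/c2.png",cv2.resize(s["pixels"][110:270,170:330],(560,560),interpolation=2))
# arc from current knob position about hub
h=np.array([.559,-.221]);p=o["tool_pos"][:2];v=p-h
print("r",np.hypot(*v),"ang",np.degrees(np.arctan2(v[1],v[0])))
for a in(132,133): print(h+.08*np.array([np.cos(np.radians(a+9)),np.sin(np.radians(a+9))]))
E
```

```text
5.05 [ 0.496  -0.172   0.1007] [ 0.22 -4.54 -4.36] [-2.07 -0.34  0.02] 0.023718226358015494
r 0.07979820241134145 ang 142.08106946278045
[ 0.49682832 -0.17065437]
[ 0.49595914 -0.17174708]
```

View pics/c2.png

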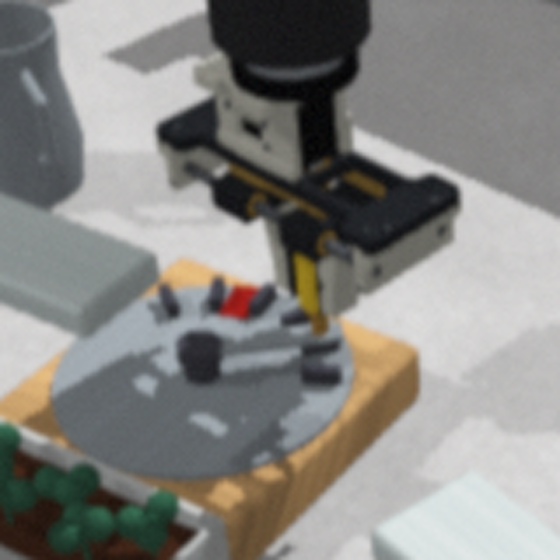

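The knob is up 17 mm with about 4.4 N of spring pull, and the load shows on the wrist. Now I'll compute the arc.

```bash
python3 - <<'E'
import numpy as np
v=np.array([.496-.559,-.172+.221])*1000
v*=80/np.hypot(*v)
for d in np.arange(0,69,1.7):
    c,s=np.cos(np.radians(d)),np.sin(np.radians(d));print(round(d,1),(np.array([[c,-s],[s,c]])@v-v).round(1).tolist(),end='; ')
E
```

```text
0.0 [0.0, 0.0]; 1.7 [-1.4, -1.9]; 3.4 [-2.8, -3.8]; 5.1 [-4.1, -5.8]; 6.8 [-5.4, -7.8]; 8.5 [-6.6, -9.9]; 10.2 [-7.7, -12.0]; 11.9 [-8.8, -14.1]; 13.6 [-9.8, -16.2]; 15.3 [-10.7, -18.4]; 17.0 [-11.6, -20.6]; 18.7 [-12.4, -22.8]; 20.4 [-13.2, -25.1]; 22.1 [-13.8, -27.4]; 23.8 [-14.5, -29.7]; 25.5 [-15.0, -32.0]; 27.2 [-15.5, -34.3]; 28.9 [-15.9, -36.6]; 30.6 [-16.2, -39.0]; 32.3 [-16.5, -41.3]; 34.0 [-16.7, -43.7]; 35.7 [-16.8, -46.1]; 37.4 [-16.8, -48.5]; 39.1 [-16.8, -50.8]; 40.8 [-16.7, -53.2]; 42.5 [-16.6, -55.6]; 44.2 [-16.4, -57.9]; 45.9 [-16.1, -60.3]; 47.6 [-15.7, -62.6]; 49.3 [-15.3, -65.0]; 51.0 [-14.8, -67.3]; 52.7 [-14.2, -69.6]; 54.4 [-13.5, -71.9]; 56.1 [-12.8, -74.1]; 57.8 [-12.1, -76.4]; 59.5 [-11.2, -78.6]; 61.2 [-10.3, -80.8]; 62.9 [-9.3, -83.0]; 64.6 [-8.3, -85.1]; 66.3 [-7.2, -87.2]; 68.0 [-6.0, -89.3];
```

Call:
{"method": "carry_out", "body": {"increments": [[0, 0, 0, -1.4, -1.9, 0, 1], [0, 0, 0, -2.8, -3.8, 0, 1], [0, 0, 0, -4.1, -5.8, 0, 1], [0, 0, 0, -5.4, -7.8, 0, 1], [0, 0, 0, -6.6, -9.9, 0, 1], [0, 0, 0, -7.7, -12.0, 0, 1], [0, 0, 0, -8.8, -14.1, 0, 1], [0, 0, 0, -9.8, -16.2, 0, 1], [0, 0, 0, -10.7, -18.4, 0, 1], [0, 0, 0, -11.6, -20.6, 0, 1], [0, 0, 0, -12.4, -22.8, 0, 1], [0, 0, 0, -13.2, -25.1, 0, 1], [0, 0, 0, -13.8, -27.4, 0, 1], [0, 0, 0, -14.5, -29.7, 0, 1], [0, 0, 0, -15.0, -32.0, 0, 1], [0, 0, 0, -15.5, -34.3, 0, 1], [0, 0, 0, -15.9, -36.6, 0, 1], [0, 0, 0, -16.2, -39.0, 0, 1], [0, 0, 0, -16.5, -41.3, 0, 1], [0, 0, 0, -16.7, -43.7, 0, 1]]}}

```text
clock: 7.6
tool_pos: [0.4799, -0.2155, 0.1006]
orientation: [180.0, -0.0, 90.0]
force: [2.7, -3.3, -4.4]
opening: 0.0231
```

Call:
{"method": "carry_out", "body": {"increments": [[0, 0, 0, 0.1, -2.4, 0, 1], [0, 0, 0, 0.2, -4.8, 0, 1], [0, 0, 0, 0.3, -7.1, 0, 1], [0, 0, 0, 0.4, -9.5, 0, 1], [0, 0, 0, 0.5, -11.9, 0, 1], [0, 0, 0, 0.8, -14.2, 0, 1], [0, 0, 0, 1.1, -16.6, 0, 1], [0, 0, 0, 1.5, -18.9, 0, 1], [0, 0, 0, 1.9, -21.3, 0, 1], [0, 0, 0, 2.4, -23.6, 0, 1], [0, 0, 0, 3.0, -25.9, 0, 1], [0, 0, 0, 3.7, -28.2, 0, 1], [0, 0, 0, 4.4, -30.4, 0, 1], [0, 0, 0, 5.1, -32.7, 0, 1], [0, 0, 0, 6.0, -34.9, 0, 1], [0, 0, 0, 6.9, -37.1, 0, 1], [0, 0, 0, 7.9, -39.3, 0, 1], [0, 0, 0, 8.9, -41.4, 0, 1], [0, 0, 0, 9.5, -42.4, 0, 1], [0, 0, 0, 9.5, -42.4, 0, 1]]}}

```text
clock: 10.1
tool_pos: [0.4893, -0.2579, 0.1006]
orientation: [180.0, 0.0, 90.0]
force: [1.7, -3.5, -4.6]
opening: 0.0234
```

```bash
python3 - <<'E'
from h import *
o=ctrl.get_obs();print(o["clock"],o["tool_pos"].round(4),o["force"].round(2),o["moment"].round(2),o["opening"])
s=ctrl.snapshot("scene")
p=o["tool_pos"]; print(proj(s,[[p[0],p[1],.062],[.559,-.221,.07]]))
cv2.imwrite("pics/c3.png",cv2.resize(s["pixels"][150:250,180:280],(800,600) if 0 else (600,600),interpolation=2))
E
```

```text
10.1 [ 0.4893 -0.2579  0.1006] [ 1.71 -3.52 -4.6 ] [-1.39 -0.83  0.06] 0.023412300201141472
[[239.45149426 191.80801939]
 [227.18629951 208.90680181]]
```

View pics/c3.png

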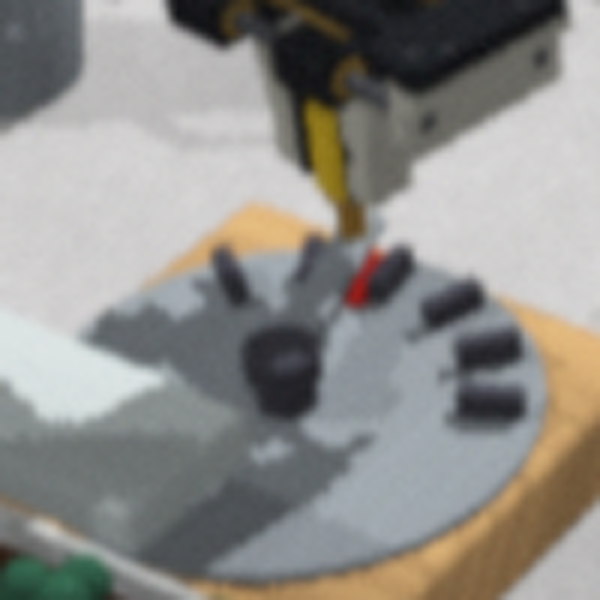

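The crank arm lies midway between the two teeth at crop (313,260) and (389,273), with the red plate beneath it. The position is right, so I'll lower the pawl.

Call:
{"method": "carry_out", "body": {"increments": [[0, 0, 0, 0, 0, -2, 1], [0, 0, 0, 0, 0, -4, 1], [0, 0, 0, 0, 0, -6, 1], [0, 0, 0, 0, 0, -8, 1], [0, 0, 0, 0, 0, -10, 1], [0, 0, 0, 0, 0, -12, 1], [0, 0, 0, 0, 0, -14, 1], [0, 0, 0, 0, 0, -16, 1], [0, 0, 0, 0, 0, -17, 1], [0, 0, 0, 0, 0, -17, 1], [0, 0, 0, 0, 0, -17, 1]]}}

```text
clock: 11.52
tool_pos: [0.4893, -0.2577, 0.0836]
orientation: [180.0, 0.0, 90.0]
force: [1.7, -3.6, -2.9]
opening: 0.0233
```

Call:
{"method": "carry_out", "body": {"increments": [[0, 0, 0, 0, 0, -0.7, 1], [0, 0, 0, 0, 0, -1.2, 1], [0, 0, 0, 0, 0, -1.2, 1], [0, 0, 0, 0.5, -1, -1.2, 1], [0, 0, 0, 1, -2, -1.2, 1], [0, 0, 0, 1.5, -3, -1.2, 1], [0, 0, 0, 2, -4, -1.2, 1], [0, 0, 0, 2.7, -5, -1.2, 1], [0, 0, 0, 3, -5.5, -1.2, 1], [0, 0, 0, 3, -5.5, -1.2, 1]]}}

```text
clock: 12.78
tool_pos: [0.493, -0.2637, 0.0834]
orientation: [179.9, 0.1, 90.0]
force: [0.2, -3.5, 5.5]
opening: 0.0233
```

The tool is back at its grasp height and now meets a firm stop (+5.5 N), so the pawl is seated. I'll release and rise.

Call:
{"method": "carry_out", "body": {"increments": [[0, 0, 0, 0, 0, 0.8, 1], [0, 0, 0, 0, 0, 0.8, 0.6], [0, 0, 0, 0, 0, 0.8, 0.3], [0, 0, 0, 0, 0, 0.8, 0.1], [0, 0, 0, 0, 0, 0.8, 0], [0, 0, 0, 0, 0, 0.8, 0], [0, 0, 0, 0, 0, 0.8, 0], [0, 0, 0, 0, 0, 10, 0], [0, 0, 0, 0, 0, 30, 0], [0, 0, 0, 0, 0, 60, 0], [0, 0, 0, -10, 0, 90, 0], [0, 0, 0, -30, -40, 110, 0], [0, 0, 0, -50, -80, 130, 0], [0, 0, 0, -70, -130, 140, 0], [0, 0, 0, -90, -180, 140, 0], [0, 0, 0, -110, -230, 140, 0], [0, 0, 0, -125, -280, 140, 0], [0, 0, 0, -135, -300, 140, 0], [0, 0, 0, -135, -300, 140, 0], [0, 0, 0, -135, -300, 140, 0]]}}

```text
clock: 15.28
tool_pos: [0.3574, -0.5625, 0.2227]
orientation: [180.0, -0.0, 90.0]
force: [0.2, 0.2, 0.2]
opening: 0.0876
```

```bash
python3 - <<'E'
from h import *
o=ctrl.get_obs();print(o["clock"],o["tool_pos"].round(4),o["force"].round(2),o["opening"])
im=[]
h=np.array([.559,-.221])
for n in("scene","top"):
    s=ctrl.snapshot(n);im.append(s)
    for l in("yellow_knob_center","blue_knob_center"):
        for q in ctrl.search_frame(s,l)[:1]:print(n,l,np.round(q["centre"],4),q["confidence"])
    P=lambda c,z:[*(h+.08*np.array([np.cos(c),np.sin(c)])),z]
    for c in(.84,1.18,1.26,1.68):print(n,c,proj(s,[P(c+np.radians(141.5),.12),P(c+np.radians(141.5),.1)]).round(1).tolist())
a=cv2.resize(im[0]["pixels"][150:250,180:280],(400,400),interpolation=2)
b=cv2.resize(im[1]["pixels"][190:290,410:510],(400,400),interpolation=2)
cv2.imwrite("pics/c4.png",np.hstack([a,b]))
E
```

```text
15.275 [ 0.3574 -0.5625  0.2227] [0.15 0.17 0.22] 0.0875950177346562
scene yellow_knob_center [ 0.4982 -0.2593  0.1069] 0.65
scene blue_knob_center [0.5253 0.3157 0.1072] 0.53
scene 0.84 [[246.5, 174.0], [247.3, 181.0]]
scene 1.18 [[236.3, 171.5], [237.2, 178.6]]
scene 1.26 [[233.7, 171.3], [234.6, 178.3]]
scene 1.68 [[219.4, 171.8], [220.5, 178.9]]
top yellow_knob_center [ 0.4941 -0.2558  0.1168] 0.72
top blue_knob_center [0.5162 0.2985 0.1213] 0.56
top 0.84 [[480.3, 267.9], [476.4, 268.3]]
top 1.18 [[496.3, 262.7], [492.1, 263.1]]
top 1.26 [[499.8, 260.7], [495.5, 261.2]]
top 1.68 [[514.3, 246.0], [509.7, 246.9]]
```

View pics/c4.png

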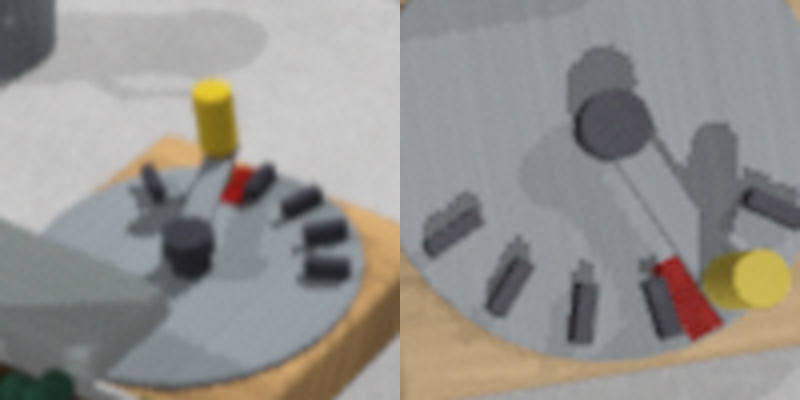

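The knob top is at top px (500.5,260) and scene px (233,172). Both match a crank angle of 1.26 at seated height: predictions (499.8,260.7) and (233.7,171.3). The tool is clear, so I'll hand the job in.

```bash
python3 -c "
from plant import ctrl
print(ctrl.close_job())"
```

```text
the job is handed in; nothing more can be done
None
```

The yellow crank is down in the red notch and the job is handed in, at about 15 s of the 38 s allowed.

**What I did:** I lifted the yellow knob 17 mm and let the crank turn back over about 5 s while holding the knob. I lowered the pawl at the middle of the red notch and eased the crank onto the next tooth. Then I let go and moved clear. I never touched the winder with the blue knob.

**Last checks:**
- **Crank angle:** in both camera views the knob sits within about 1 px of where a crank angle of 1.26 rad puts it. That is where the load should leave it in the red notch.
- **Pawl seated:** the knob's height in the scene view matches the seated height. Before I let go, the tool was back at its original grasp height and met a firm stop (5.5 N).
- **Robot clear:** wrist force was about 0.3 N with the gripper open and well away.
- **One disagreement:** the detection network placed the yellow knob about 5–8 mm off, further than its stated accuracy. I relied on the images and the tool's own readings instead. The blue knob's detected position moved by no more than 4 mm, within that accuracy.

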